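Throttle the purge gas and open the dry cabinet

TASK

The dry cabinet has to be opened for loading. First, with its door still shut, throttle the purge gas: turn the long bar-grip lever of the purge valve until it lies in line with that valve's set pointer; then swing the cabinet door wide open, about square to the cabinet or further. Leave the lever at its setting, and do not disturb the set pointers, the ball-ended vacuum lever or the loose things on the bench.

Things in the scene. Friction and masses are not known exactly. Their poses are not given: they have to be found in the camera images.
- purge_valve: Purge valve, fixed on the bench: 62 mm aluminium block under a round plate (140 mm across, top 72 mm up), blue pipe at its +x. Only its lever differs from the vacuum valve's: a long bar with a rectangular black grip. Origin: underside, on the upright axis of its lever and pointer. Its -x faces roughly to the robot; the two valves stand side by side and may have changed places.
- purge_lever (a joint): Purge lever angle, rad, growing clockwise from above. It swings level about the valve's axis: at 0 (shut) it points 45 degrees from the valve's -x towards its -y, at 0.785 along its -x, at 1.57 (full flow) 45 degrees towards its +y. Starts near full flow. Stays where it is left; 2 N at the grip moves it.
- purge_lever_grip (a point): Centre of the purge lever's grip: a black box 65 mm long (along the lever), 18 mm wide, 26 mm high, 107 mm from the axis, 105 mm above the bench; free space below it. Its x axis points along the lever back to the axis, z up.
- purge_pointer (a joint): Angle of the set pointer of the purge valve, rad, same zero and direction as purge_lever; the lever is in line with it when both are equal. It stays put by its own friction.
- purge_pointer_tip (a point): Top of the black tab (18 x 16 mm) at the end of the purge valve's set pointer, lying on the round plate under the lever, 64 mm from the axis, 82 mm above the bench. Its x axis points back to the axis.
- vacuum_lever_grip (a point): Centre of the black ball (32 mm across) on the short lever of the other valve, the vacuum valve (same block, plate and pointer): 75 mm from its axis, 105 mm above the bench. To be left alone.
- vacuum_pointer_tip (a point): Top of the set pointer's tab of the vacuum valve (as the other one). To be left alone.
- dry_cabinet: Grey dry cabinet fixed on the bench, 200 deep (x) x 220 wide (y) x 240 mm high. Origin: centre of its underside; its front is its -x side, facing roughly to the robot.
- cabinet_door (a joint): Door angle, rad: 0 shut, 1.57 square to the cabinet front, 1.9 the stop. No latch; it stays where it is left.
- cabinet_door_hinge (a point): On the door's upright hinge line, at the left (cabinet +y) edge of the front, mid-height. Axes turn with the door: -y runs from the hinge along the door to its free edge, -x is outwards from its face. The door is white with a clear window, 220 wide, 14 thick, 224 mm high, top edge at 238 mm.
- cabinet_door_handle (a point): Point to grip on the door's upright steel bar handle: bar 12 mm thick, 42 mm off the door's face, 195 mm from the hinge line along the door; 212 mm above the bench, 26 mm below the bar's rounded top end (whose upper 50 mm is free all round). Axes as the hinge's.
- specimen_cup: White open plastic cup, 60 mm across, 50 mm high; loose bystander, origin at its underside centre.
- tape_roll: Paper tape roll lying flat, 84 mm across, 24 mm high; loose bystander, origin at its underside centre.
- parts_tray: Shallow grey tray, 120 x 120 x 30 mm; loose bystander, origin at its underside centre.
- hex_driver: Screwdriver lying flat on the bench; loose bystander.
- white_fixture: White stepped plastic fixture block, 60 x 70 mm, 40 mm high; loose bystander, origin at its underside centre.
- wash_bottle: White plastic bottle with a cap, 64 mm across, 170 mm high; loose bystander, origin at its underside centre.

How it is judged (in metres and radians):
On the way, in this order (a step that is already met when the one before it is completed fails the run):
1. the purge lever is in line with its set pointer (within 0.09 rad) and at rest while the door is still shut (under 0.1 rad) (angle between the x axis of purge_lever_grip and the x axis of purge_pointer_tip, either way round below 0.09 rad and value of joint cabinet_door below 0.1 rad and velocity of joint purge_lever between -0.05 and 0.05 rad/s), for 0.3 s.
2. the cabinet door is open by more than 1.3 rad (value of joint cabinet_door above 1.3 rad), for 0.2 s.
At the end, for the whole second after the job is handed in: The purge lever is within 0.09 rad of its set pointer, and the cabinet door stands still, open by more than 1.3 rad (angle between the x axis of purge_lever_grip and the x axis of purge_pointer_tip, either way round below 0.09 rad and value of joint cabinet_door above 1.3 rad and velocity of joint cabinet_door between -0.05 and 0.05 rad/s); the robot touches nothing.
It fails at once if a set pointer is shifted by more than 8 mm (distance of any of purge_pointer_tip, vacuum_pointer_tip from where it was at the start of the episode above 0.008 m).
It fails at once if the vacuum lever's ball is moved by more than 10 mm (distance of vacuum_lever_grip from where it was at the start of the episode above 0.01 m).
It fails at once if a loose thing on the bench is moved by more than 20 mm (distance of any of specimen_cup, tape_roll, parts_tray, hex_driver, white_fixture, wash_bottle from where it was at the start of the episode above 0.02 m).
It also fails if it takes over 51 s, if anything falls off the work surface, if the arm or the gripper's body presses on something with over 40 N, if the wrist force passes 120 N, or if a joint passes its speed limit or range.

ROBOT

A 6-joint arm with a two-finger parallel gripper is mounted at the origin on the work surface. World frame = base frame: x ahead of the robot, y to its left, z up, the work surface at z = 0. Lengths are in mm, angles in rad, forces in N, time in s.
With the tool pointing down it reaches from about 350 to 975 mm from the base axis. Payload 7.1 kg.
Tool frame: the origin (TCP) lies midway between the tips of the shut fingers; the grasp point (between the pads) lies 19 mm behind it; z points along the fingers, y is the line along which they close (so a half turn about z gives the same grasp; the last joint's range is limited). The gripper opens to 88 mm and grips with 3 to 60 N. Pads are 20 mm wide; open, the fingers measure 115 mm over their backs; the gripper's body (75 mm by 178 mm) begins 61 mm behind the grasp point.
Start: joints at [1.308, 0.423, 1.63, -0, 1.089, -0.019], TCP at [150.839, 606.508, 222.675] pointing down, gripper open.
Joint ranges: [-3, 3], [-0.9, 2.11], [0.09, 2.58], [-1.31, 4.45], [0.11, 2.69], [-2.54, 2.54]. Speed limits (rad/s): [2.39, 2.39, 3.01, 3.14, 3.14, 3.14].

INTERFACE

Orientations are given as a rotation vector (axis times angle).
In Python, from workcell import ctrl gives the robot as it stands.
- The arm moves only by the shell command python3 -m pendant 'ROWS'. ROWS is a JSON object of lists of equal length, an entry for each row: "grip": the opening, from -1 (shut) to 1 (fully open); "linear": the shift along the tool's x, y, z in mm, a list of three; "angular": the turn, a rotation vector about the tool's x, y, z in rad, a list of three. In form: {"grip": [grip, ...], "linear": [[tx, ty, tz], ...], "angular": [[ax, ay, az], ...]}. A call has 1 to 12 rows; each row shifts and turns the commanded pose from where the row before left it, along the tool's axes as they then stand; what a row does not reach is not made up. A row lasts 1/12 s, in which the tool goes at most 41.7 mm and 7.16 degrees, less where a joint would pass 70% of its speed; a pose out of reach is approached as far as the arm can. A call with a gripper value outside its range is refused whole. The fingers move at their own pace and stop on an object; the grip force is fixed at half the most. Time passes only in rows, so rows that do not move let the fingers close. It gives the time, the measured TCP pose, the force, the opening and the grip force at its end, in the units of the state.
- ctrl.get_obs(): the state, without advancing time (a new reading comes with each control period).
- ctrl.get_image(name): name is "scene" or "top" or "wrist"; returns the picture (384x512x3 uint8, red, green, blue); there is no depth.
- ctrl.camera_params(name): a dict with "vfov" (degrees; the focal length in pixels is half the picture's height over the tangent of half this angle, whatever the lens; pixels are square), "cx", "cy" (the principal point, pixels), "R" (3x3) and "t" (3): a world point X has camera coordinates R X + t; the wrist camera has in their place "T_tool_cam" (4x4, takes a point from camera to tool coordinates, whose origin is the TCP and whose axes are the flange's). Camera axes: x right, y down, z forward; pixel columns grow to the right and rows downward; lengths in mm; the calibration is good to about 2 mm. The wrist camera is an equidistant fisheye: a pixel r from the principal point sees the ray r / f radians off the axis. A picture is of the moment at which its call begins: read the wrist's pose just before it. camera_params takes no time and is no camera call.
- ctrl.close_job(): hands the job in; it is judged then, once.
The state is a dict: "t": time; "qpos": joint angles; "qvel": joint speeds; "joint_torque": joint torques, N m; "ee_pos": TCP position; "orientation": TCP orientation; "ft_force": force on the tool from outside, world axes, zero at the start; "moment": the same for the moment, N m; "width": finger opening in mm; "grasp_force": force on a finger pad.
Only numpy, scipy, OpenCV 4.12 (cv2) and the standard library are available. Lean on these libraries where they do the work, as an engineer would, in place of code of your own. Each camera call takes 0.05 s, during which the arm holds its last target. There are 200 camera calls.

## Working session

There is one attempt and no reset: what is moved stays moved. The work goes in short steps, Python scripts to look and compute and a shell command to move; the robot and the scene stay as the last step left them, time stands still between calls to the robot, and variables do not carry over. Pictures are saved under pics/ and viewed, at most 10 in all, crops included, and the job is handed in when it is done.

```bash
mkdir -p pics
python3 - <<'E'
from workcell import ctrl
import cv2,numpy as np
np.set_printoptions(precision=4,suppress=True)
for n in("top","scene"):
    cv2.imwrite(f"pics/{n}0.png",ctrl.get_image(n)[:,:,::-1]); print(n,ctrl.camera_params(n))
print(ctrl.camera_params("wrist"))
print(ctrl.get_obs())
E
```

```text
top {'vfov': 44.683897531151715, 'cx': 253.94092956591308, 'cy': 189.19314635089228, 'R': array([[-0.0104, -0.9999,  0.0114],
       [-0.9933,  0.009 , -0.115 ],
       [ 0.1149, -0.0125, -0.9933]]), 't': array([ -69.1716,  549.6445, 1433.8613])}
scene {'vfov': 47.84160334612952, 'cx': 248.4961954510142, 'cy': 199.86938571282914, 'R': array([[ 0.8021,  0.5971, -0.0075],
       [ 0.4503, -0.613 , -0.6491],
       [-0.3922,  0.5173, -0.7606]]), 't': array([-374.7815, -187.0296, 1537.257 ])}
{'vfov': 65.70646984690485, 'cx': 252.31525566808187, 'cy': 190.74283573931314, 'T_tool_cam': array([[  -0.0007,   -0.9596,   -0.2814,   77.7414],
       [   1.    ,   -0.0006,   -0.0003,    0.2533],
       [   0.0001,   -0.2814,    0.9596, -162.2608],
       [   0.    ,    0.    ,    0.    ,    1.    ]])}
{'t': 0.1, 'qpos': array([ 1.308 ,  0.4238,  1.6306, -0.    ,  1.0886, -0.019 ]), 'qvel': array([ 0.0002,  0.0007, -0.0013,  0.0011,  0.0009,  0.0006]), 'joint_torque': array([ -0.0002, -54.5613, -27.4322,   0.0646,   0.0188,  -0.    ]), 'ee_pos': array([150.7195, 606.0324, 221.9597]), 'orientation': array([-0.382 , -3.1181,  0.0022]), 'ft_force': array([-0.3359,  0.033 , -0.4792]), 'moment': array([ 0.0361,  0.0127, -0.0118]), 'grasp_force': 0.0, 'width': 87.55457416249321}
```

View pics/top0.png

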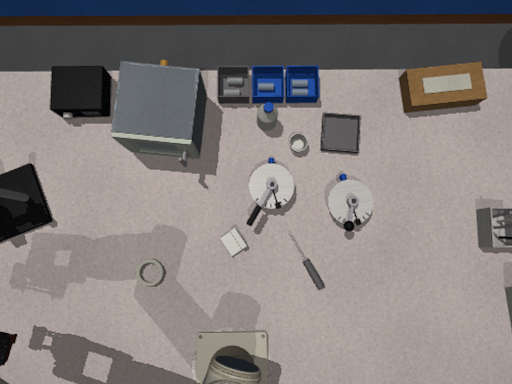

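View pics/scene0.png

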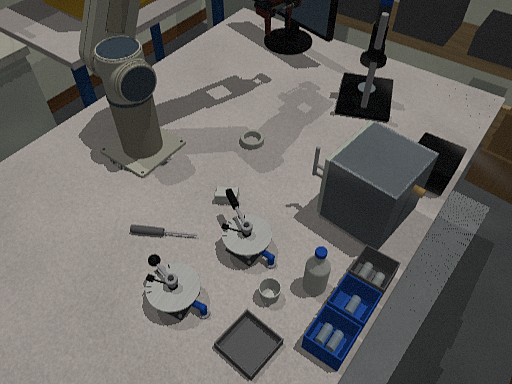

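The top view shows the purge valve at (271,186) with its grip at (254,214). The vacuum valve is at (350,203), with the ball at (349,226). The cabinet is at (160,108) with its handle near (183,157). I'll enlarge the valve and the handle.

Run:
```python
import cv2,numpy as np
t=cv2.imread("pics/top0.png"); s=cv2.imread("pics/scene0.png")
a=cv2.resize(t[155:230,240:310],None,fx=5,fy=5,interpolation=2)
b=cv2.resize(t[115:190,130:210],None,fx=5,fy=5,interpolation=2)
c=cv2.resize(s[185:245,210:280],None,fx=4,fy=4,interpolation=2)[:220]
d=cv2.resize(s[140:195,300:370],None,fx=4,fy=4,interpolation=2)
o=np.zeros((600,800,3),np.uint8)
o[:375,:350]=a;o[:375,380:780]=b;o[380:600,:280]=c;o[380:600,300:580]=d
cv2.imwrite("pics/crop0.png",o)
```

```text
(no output)
```

View pics/crop0.png

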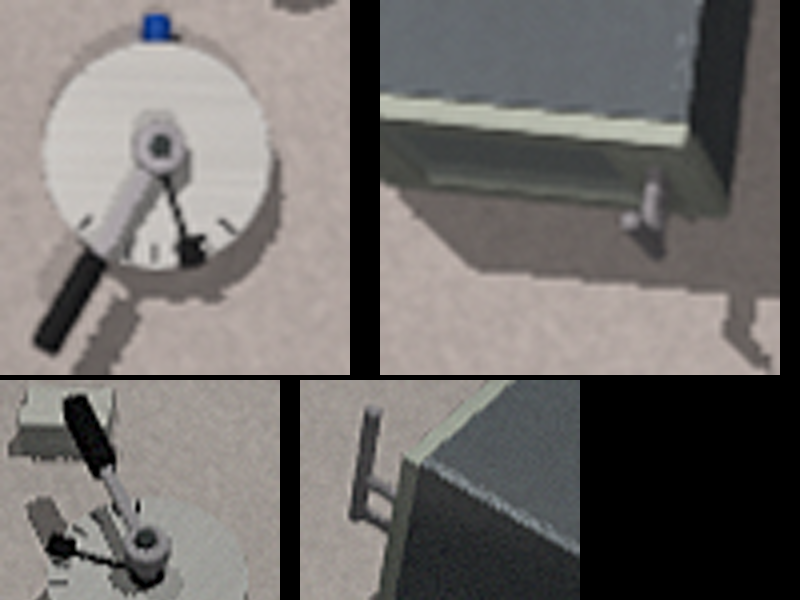

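The crops show the grip running from about (259.4,205.6) to (249.6,225) and the pointer tab at about (278,205). The handle top is at (318,148) in the scene view, and the right front corner of the door's top is at about (191,144) in the top view. Next I'll measure these.

```bash
cat > h.py <<'E'
import cv2,numpy as np
from workcell import ctrl
from scipy.spatial.transform import Rotation as Ro
np.set_printoptions(precision=3,suppress=True)
def fl(p): return 192/np.tan(np.radians(p["vfov"]/2))
def plane(n,uv,z):
    p=ctrl.camera_params(n);f=fl(p)
    d=p["R"].T@[(uv[0]-p["cx"])/f,(uv[1]-p["cy"])/f,1]; c=-p["R"].T@p["t"]
    return c+d*(z-c[2])/d[2]
def proj(n,X):
    p=ctrl.camera_params(n);c=p["R"]@X+p["t"];return np.array([p["cx"],p["cy"]])+fl(p)*c[:2]/c[2]
E
python3 - <<'E'
from h import *
t=cv2.imread("pics/top0.png");g=t.max(2)
def blobs(x0,y0,x1,y1,th,mn=8):
    m=(g[y0:y1,x0:x1]<th).astype(np.uint8)
    n,l,s,c=cv2.connectedComponentsWithStats(m)
    for i in range(1,n):
        if s[i,4]>=mn:
            pts=np.argwhere(l==i)[:,::-1].astype(np.float32)+[x0,y0]
            print(th,s[i,4],c[i]+[x0,y0],cv2.minAreaRect(pts.astype(np.float32)))
for th in(35,50): blobs(240,170,300,232,th)
ax=plane("top",(272,184),112);print("hub112",ax, "hub118",plane("top",(272,184),118))
# plate circle centre in crop: x 44..272,y 40..270
print("plate",plane("top",(240+158/5,155+155/5),72))
gr=plane("top",(254.2,215),118);tab=plane("top",(278,205),82)
print("grip",gr,"tab",tab,np.linalg.norm((gr-ax)[:2]),np.linalg.norm((tab-ax)[:2]))
H=plane("scene",(318,148),238);print("handle",H,proj("top",H),proj("top",H-[0,0,50]))
r=plane("top",(191,144),238);l=plane("top",(130-1+0,134),238);print("door R",r,"door@129",l)
print("cam",[-ctrl.camera_params(n)["R"].T@ctrl.camera_params(n)["t"] for n in("top","scene")])
E
python3 - <<'E'
import cv2
t=cv2.imread("pics/top0.png")
cv2.imwrite("pics/crop1.png",cv2.resize(t[50:170,100:220],None,fx=5,fy=5,interpolation=2))
E
```

```text
35 20 [277.7  204.95] ((278.0, 205.0), (4.0, 4.0), 0.0)
35 76 [253.868 215.184] ((253.62437438964844, 215.07254028320312), (4.750783920288086, 20.37078285217285), 30.25643539428711)
50 24 [277.917 205.   ] ((278.0, 204.5), (5.0, 4.0), 90.0)
50 105 [253.619 214.81 ] ((253.64614868164062, 214.8692626953125), (4.961389064788818, 20.71379852294922), 29.74488067626953)
hub112 [ 554.755 -127.306  112.   ] hub118 [ 553.995 -126.995  118.   ]
plate [ 553.668 -128.06    72.   ]
grip [462.787 -73.386 118.   ] tab [ 494.462 -146.041   82.   ] 106.60845644780949 63.13644948682687
handle [613.318 124.038 238.   ] [181.328 157.529] [183.866 160.764]
door R [650.449  98.051 238.   ] door@129 [679.507 266.768 238.   ]
cam [array([ 380.574,  -56.132, 1488.242]), array([ 987.78 , -686.111, 1045.056])]
```

View pics/crop1.png

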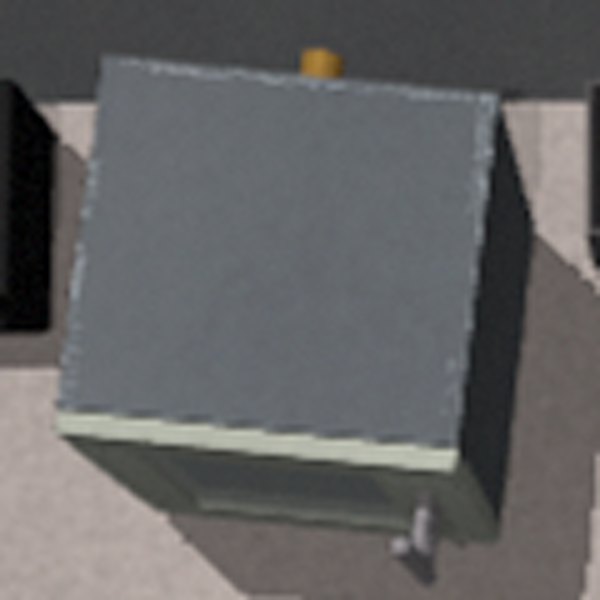

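```bash
cat >> h.py <<'E'
def tofly(P,yaw_y=None):
    """rows needed: shift in present tool axes to world P, and turn about tool z so tool y has world angle yaw_y (deg)"""
    o=ctrl.get_obs();R=Ro.from_rotvec(o["orientation"]).as_matrix()
    d=R.T@(np.array(P)-o["ee_pos"]);cur=np.degrees(np.arctan2(R[1,1],R[0,1]))
    print("t",round(o["t"],2),"tcp",o["ee_pos"],"yaw_y",cur,"z",R[:,2],"shift",d,"dist",np.linalg.norm(d), "tool-z turn",None if yaw_y is None else -np.radians((yaw_y-cur+180)%360-180))
E
python3 - <<'E'
from h import *
R=plane("top",(191.4,144),238);L=plane("top",(112.4,136.6),238)
print("R",R,"L",L,"len",np.linalg.norm(R-L));u=(L-R)/np.linalg.norm(L-R);print("yaw",np.degrees(np.arctan2(-u[0],u[1])))
H=np.array([613.3,124,238]);w=H-L;print("handle along",w@-u,"out",w@np.array([-u[1],u[0],0]))
print("ball",plane("top",(349,226),121))
tofly((462.5,-73.5,200),59.6)
E
```

```text
R [650.44   96.964 238.   ] L [672.631 311.639 238.   ] len 215.81832214530783
yaw -5.901732103655959
handle along 192.7449583608724 out 39.72328835339852
ball [ 427.724 -350.455  121.   ]
t 0.1 tcp [150.72  606.032 221.96 ] yaw_y 76.03101363571137 z [-0.    -0.001 -1.   ] shift [-466.597 -584.142   22.778] dist 747.9663216674099 tool-z turn 0.2867752873832475
```

```bash
python3 -m pendant '{"grip":[1,1,1,1,1,1,1,1,1,1,1,1],"linear":[[-24.5,-30.7,0],[-24.5,-30.7,0],[-24.5,-30.7,0],[-24.5,-30.7,0],[-24.5,-30.7,0],[-24.5,-30.7,0],[-24.5,-30.7,0],[-24.5,-30.7,0],[-24.5,-30.7,0],[-24.5,-30.7,0],[-24.5,-30.7,0],[-24.5,-30.7,0]],"angular":[[0,0,0],[0,0,0],[0,0,0],[0,0,0],[0,0,0],[0,0,0],[0,0,0],[0,0,0],[0,0,0],[0,0,0],[0,0,0],[0,0,0]]}'
python3 -m pendant '{"grip":[1,1,1,1,1,1,1,1,1,1,1],"linear":[[-24.5,-30.7,0],[-24.5,-30.7,0],[-24.5,-30.7,0],[-24.5,-30.7,0],[-24.5,-30.7,0],[-24.5,-30.7,0],[-24.5,-30.7,22],[0,0,0],[0,0,0],[0,0,0],[0,0,0]],"angular":[[0,0,0],[0,0,0],[0,0,0],[0,0,0],[0,0,0],[0,0,0],[0,0,0],[0,0,0.096],[0,0,0.096],[0,0,0.096],[0,0,0]]}'
python3 - <<'E'
from h import *
tofly((462.5,-73.5,200),59.6)
cv2.imwrite("pics/w1.png",ctrl.get_image("wrist")[:,:,::-1])
E
```

```text
t: 1.1
ee_pos: [347.4, 176.2, 222.7]
orientation: [0.381, 3.118, 0.0]
ft_force: [0.7, 1.1, -0.3]
width: 88.0
grasp_force: 0.0
t: 2.02
ee_pos: [460.2, -69.6, 201.8]
orientation: [-0.832, -3.028, 0.0]
ft_force: [-0.1, -0.1, -0.8]
width: 87.8
grasp_force: 0.0
t 2.02 tcp [460.217 -69.589 201.827] yaw_y 59.28525957384057 z [-0.001  0.    -1.   ] shift [-3.962 -2.195  1.824] dist 4.883252610828429 tool-z turn -0.0054932567256121756
```

View pics/w1.png

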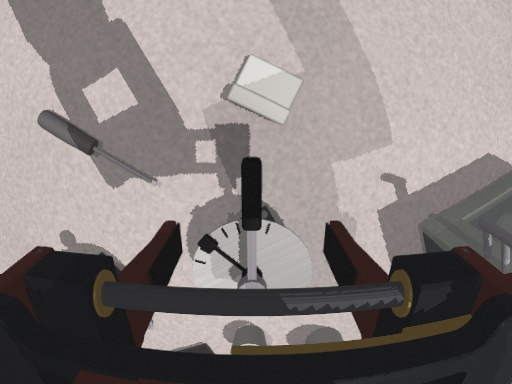

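The wrist view shows the grip upright from (251,157) to (252,230), well centred between the fingers. The pointer tab is at (207,243) and the white fixture is clear at (265,90).

```bash
cat >> h.py <<'E'
def wplane(uv,z):
    p=ctrl.camera_params("wrist");f=fl(p);o=ctrl.get_obs();R=Ro.from_rotvec(o["orientation"]).as_matrix()
    v=np.array([uv[0]-p["cx"],uv[1]-p["cy"]]);r=np.hypot(*v);a=r/f
    d=np.r_[v/r*np.sin(a),np.cos(a)];T=p["T_tool_cam"]
    d=R@T[:3,:3]@d;c=o["ee_pos"]+R@T[:3,3];return c+d*(z-c[2])/d[2]
E
python3 - <<'E'
from h import *
a=wplane((251,157),118);b=wplane((252,230),118);tab=wplane((207,243),82)
print("grip far/near",a,b,np.linalg.norm(a-b),"tab",tab)
u=(a-b)/np.linalg.norm(a-b);A=b-74.5*u;print("axis",A,"lever ang",np.degrees(np.arctan2(u[1],u[0])))
for ax in(A[:2],np.array([554.4,-127.4])):
    w=tab[:2]-ax;print("tab ang",np.degrees(np.arctan2(w[1],w[0]))%360,np.hypot(*w))
tofly((a+b)/2*[1,1,0]+[0,0,88])
E
```

```text
grip far/near [429.444 -52.56  118.   ] [487.149 -85.508 118.   ] 66.44806376632856 tab [ 490.029 -142.769   82.   ]
axis [ 551.846 -122.447  118.   ] lever ang 150.27524771562705
tab ang 198.19746251434168 65.07132833041264
tab ang 193.42798357127427 66.1800379456366
t 2.07 tcp [460.28  -69.388 201.998] yaw_y 59.608718774289066 z [-0.001  0.    -1.   ] shift [  1.814  -0.669 113.999] dist 114.01559269930402 tool-z turn None
```

```bash
python3 -m pendant '{"grip":[1,1,1,1,1,-1,-1,-1,-1,-1,-1,-1],"linear":[[0,0,30],[0,0,30],[0,0,30],[0,0,23],[0,0,0],[0,0,0],[0,0,0],[0,0,0],[0,0,0],[0,0,0],[0,0,0],[0,0,0]],"angular":[[0,0,0],[0,0,0],[0,0,0],[0,0,0],[0,0,0],[0,0,0],[0,0,0],[0,0,0],[0,0,0],[0,0,0],[0,0,0],[0,0,0]]}'
```

```text
t: 3.07
ee_pos: [460.9, -69.3, 89.9]
orientation: [0.825, 3.03, 0.0]
ft_force: [-0.0, -0.6, 0.5]
width: 44.9
grasp_force: 0.0
```

```bash
python3 -m pendant '{"grip":[-1,-1,-1,-1,-1,-1,-1,-1],"linear":[[0,0,0],[0,0,0],[0,0,0],[0,0,0],[0,0,0],[0,0,0],[0,0,0],[0,0,0]],"angular":[[0,0,0],[0,0,0],[0,0,0],[0,0,0],[0,0,0],[0,0,0],[0,0,0],[0,0,0]]}'
```

```text
t: 3.73
ee_pos: [460.4, -69.3, 89.3]
orientation: [-0.826, -3.031, 0.0]
ft_force: [-2.3, -1.1, 0.7]
width: 17.8
grasp_force: 30.0
```

```bash
python3 -m pendant '{"grip":[-1,-1,-1,-1,-1,-1,-1,-1,-1,-1,-1,-1],"linear":[[-0.27,-7.6,0],[-0.27,-7.6,0],[-0.27,-7.6,0],[-0.27,-7.6,0],[-0.27,-7.6,0],[-0.27,-7.6,0],[-0.27,-7.6,0],[-0.27,-7.6,0],[-0.27,-7.6,0],[-0.27,-7.6,0],[-0.27,-7.6,0],[-0.27,-7.6,0]],"angular":[[0,0,-0.07],[0,0,-0.07],[0,0,-0.07],[0,0,-0.07],[0,0,-0.07],[0,0,-0.07],[0,0,-0.07],[0,0,-0.07],[0,0,-0.07],[0,0,-0.07],[0,0,-0.07],[0,0,-0.07]]}'
python3 -m pendant '{"grip":[-1,-1,-1],"linear":[[0,0,0],[0,0,0],[0,0,0]],"angular":[[0,0,0],[0,0,0],[0,0,0]]}'
python3 - <<'E'
from h import *
tofly((452,-160,88),107.6)
cv2.imwrite("pics/w2.png",ctrl.get_image("wrist")[:,:,::-1])
E
```

```text
t: 4.73
ee_pos: [449.4, -157.7, 89.3]
orientation: [0.487, -3.101, -0.001]
ft_force: [-5.8, -2.9, 5.2]
width: 18.2
grasp_force: 30.0
t: 4.98
ee_pos: [449.5, -157.9, 89.3]
orientation: [0.483, -3.102, 0.0]
ft_force: [-6.9, -5.8, 4.4]
width: 17.4
grasp_force: 29.9
t 4.98 tcp [ 449.509 -157.917   89.266] yaw_y 107.69180404155411 z [-0.002 -0.001 -1.   ] shift [-1.743 -2.741  1.261] dist 3.48479369122579 tool-z turn 0.0016022827917567127
```

View pics/w2.png

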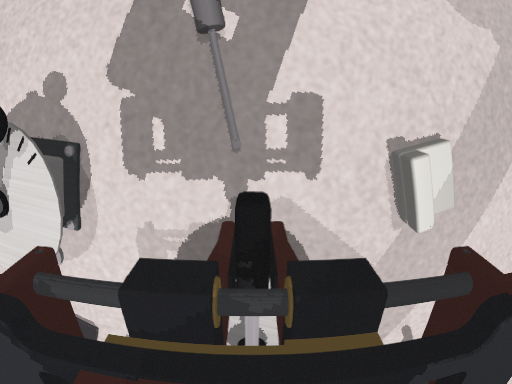

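The lever is clamped between the fingers, and its tab is hidden by the gripper. I'll release, lift and check.

```bash
python3 -m pendant '{"grip":[0.6,0.6,0.6,0.6,0.6,0.6,0.6,0.6,0.6,0.6,0.6,0.6],"linear":[[0,0,0],[0,0,0],[0,0,0],[0,0,0],[0,0,0],[0,0,0],[0,0,0],[0,0,-30],[0,0,-30],[0,0,-30],[0,0,-20],[0,0,0]],"angular":[[0,0,0],[0,0,0],[0,0,0],[0,0,0],[0,0,0],[0,0,0],[0,0,0],[0,0,0],[0,0,0],[0,0,0],[0,0,0],[0,0,0]]}'
python3 - <<'E'
from h import *
tofly((452,-160,88),107.6)
cv2.imwrite("pics/w3.png",ctrl.get_image("wrist")[:,:,::-1])
E
```

```text
t: 6.03
ee_pos: [453.2, -158.2, 203.3]
orientation: [-0.481, 3.098, -0.006]
ft_force: [1.7, -0.8, 1.2]
width: 70.2
grasp_force: 0.0
t 6.03 tcp [ 453.182 -158.19   203.343] yaw_y 107.66250153066045 z [ 0.007 -0.003 -1.   ] shift [  2.354  -0.837 115.336] dist 115.36327988076444 tool-z turn 0.0010908574975611305
```

View pics/w3.png

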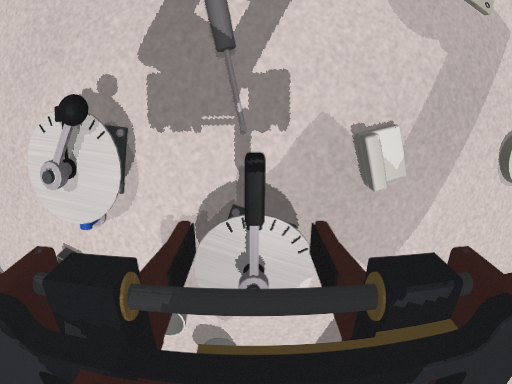

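Only the lever shows; the tab is hidden underneath it, which is what I'd expect when they are in line. The hub is at (253,283) and the grip runs (255,153)–(255,226). I'll move towards the door and check from above.

```bash
python3 -m pendant '{"grip":[0.6,0.6,0.6,0.6,0.6,0.6,0.6,0.6,0.6,0.6,0.6,0.6],"linear":[[0,0,-20],[0,0,-20],[0,0,-20],[0,0,-7],[-14.4,33,0],[-14.4,33,0],[-14.4,33,0],[-14.4,33,0],[-14.4,33,0],[-14.4,33,0],[-14.4,33,0],[-14.4,33,0]],"angular":[[0,0,0.103],[0,0,0.103],[0,0,0.103],[0,0,0.103],[0,0,0],[0,0,0],[0,0,0],[0,0,0],[0,0,0],[0,0,0],[0,0,0],[0,0,0]]}'
python3 -m pendant '{"grip":[0.6,0.6],"linear":[[0,0,0],[0,0,0]],"angular":[[0,0,0],[0,0,0]]}'
python3 - <<'E'
from h import *
tofly((613,124,265),84.1)
w=ctrl.get_image("wrist")[:,:,::-1];t=ctrl.get_image("top")[:,:,::-1];s=ctrl.get_image("scene")[:,:,::-1]
o=np.zeros((600,800,3),np.uint8);o[:384,:512]=w
o[:280,520:]=cv2.resize(t[160:230,240:310],None,fx=4,fy=4,interpolation=2)
o[300:580,520:]=cv2.resize(s[190:260,210:280],None,fx=4,fy=4,interpolation=2)
o[390:600,:280]=cv2.resize(t[100:205,110:250],None,fx=2,fy=2)
cv2.imwrite("pics/w4.png",o);cv2.imwrite("pics/top4.png",t)
E
```

```text
t: 7.08
ee_pos: [592.5, 95.0, 264.1]
orientation: [-0.162, -3.135, 0.001]
ft_force: [0.4, -0.2, -0.1]
width: 70.1
grasp_force: 0.0
t: 7.25
ee_pos: [592.2, 94.7, 264.0]
orientation: [-0.158, -3.135, 0.001]
ft_force: [-0.4, -0.5, 0.1]
width: 70.6
grasp_force: 0.0
t 7.25 tcp [592.24   94.661 263.989] yaw_y 84.21666456355862 z [-0.003 -0.001 -1.   ] shift [-17.695  31.281  -1.091] dist 35.95543401506081 tool-z turn 0.002036180754500272
```

View pics/w4.png

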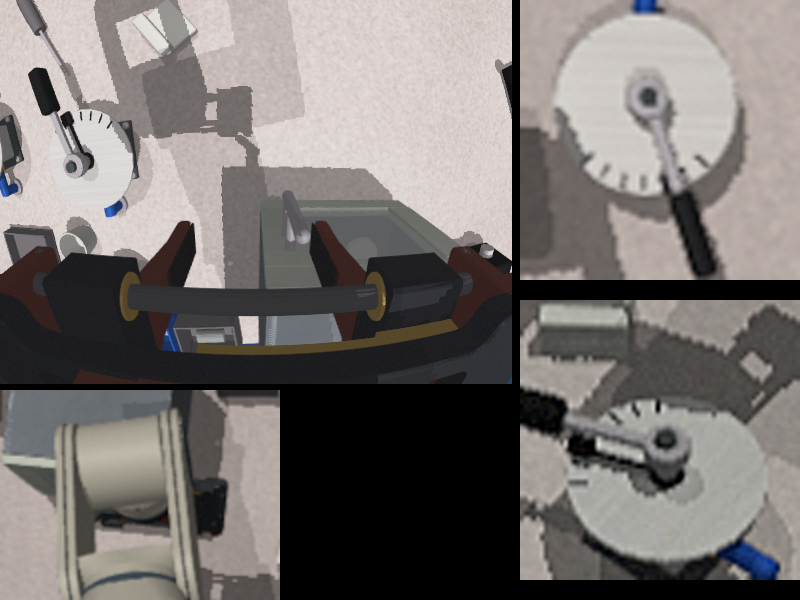

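In the wrist part of the picture the bar handle's top end is at (303,237). In the top crop the lever lies over the tab. In the scene crop the lever and pointer look about parallel, with the tab at (225,227). Next I'll get the numbers.

Run:
```python
from h import *
t=cv2.imread("pics/top4.png");g=t.max(2);x0,y0=265,195
m=(g[y0:235,x0:295]<40).astype(np.uint8);n,l,s,c=cv2.connectedComponentsWithStats(m);i=1+np.argmax(s[1:,4]);
pts=(np.argwhere(l==i)[:,::-1]+[x0,y0]).astype(np.float32);print(s[i],c[i]+[x0,y0],cv2.minAreaRect(pts))
vx,vy,*_=cv2.fitLine(pts,cv2.DIST_L2,0,.01,.01).ravel();print("px line ang",vx,vy)
ce=c[i]+[x0,y0];P=plane("top",ce,118);Q=plane("top",ce+20*np.array([vx,vy]),118);print("line ang",np.degrees(np.arctan2(*(Q-P)[1::-1])))
a=lambda w:np.degrees(np.arctan2(w[1],w[0]))%360
for ax in([554.7,-127.3],[553.5,-126.5],[553.7,-128]): print("lever",a(P[:2]-ax),np.hypot(*(P[:2]-ax)),"tab",a(plane("top",(277.9,205),82)[:2]-ax))
hub=plane("scene",(210+145/4,190+138/4),112)
print("scene hub",hub);tb=plane("scene",(225.3,226.5),82);gp=plane("scene",(210+20/4,190+107/4),105);print(tb,gp)
for ax in(hub[:2],np.array([554,-127.3])): print("scene tab",a(tb[:2]-ax),np.hypot(*(tb[:2]-ax)),"grip",a(gp[:2]-ax))
print("handle top wrist",wplane((303,237),237))
tofly((613,124,265),84.1)
```

```text
[ 13  13  11  21 114] [282.982 218.272] ((282.9499816894531, 218.35000610351562), (20.87103271484375, 5.375871658325195), 71.56504821777344)
px line ang 0.31538185 0.94896483
line ang -162.5537140442888
lever 196.5610136639209 106.76003687124258 tab 197.0204420033485
lever 197.1612762010619 105.84365430644283 tab 198.050511187426
lever 196.35162553554645 105.60269995613186 tab 196.67145539607108
scene hub [ 554.016 -125.322  112.   ]
[ 497.323 -147.392   82.   ] [ 465.026 -150.827  105.   ]
scene tab 201.27101865603768 60.83744292523245 grip 195.99287853568114
scene tab 199.5199606029147 60.132815159644146 grip 194.8117328739038
handle top wrist [607.74  127.157 237.   ]
t 7.4 tcp [591.596  92.329 265.153] yaw_y 84.01687502526292 z [-0.002 -0.001 -1.   ] shift [-17.987  33.729   0.087] dist 38.2255222535368 tool-z turn -0.0014508044997990632
```

Run:
```python
from h import *
o=cv2.imread("pics/w4.png");w=o[:384,:512]
s=ctrl.get_image("scene")[:,:,::-1]
cv2.imwrite("pics/s5.png",s)
v=np.zeros((600,800,3),np.uint8)
v[:,:400]=cv2.resize(w[60:180,20:140],(400,400),interpolation=2).__class__((600,400,3),np.uint8)*0
v[:480,:400]=cv2.resize(w[60:204,20:140],(400,480),interpolation=2)
v[:400,400:]=cv2.resize(s[185:245,200:260],(400,400),interpolation=2)
cv2.imwrite("pics/c5.png",v)
```

```text
(no output)
```

View pics/c5.png

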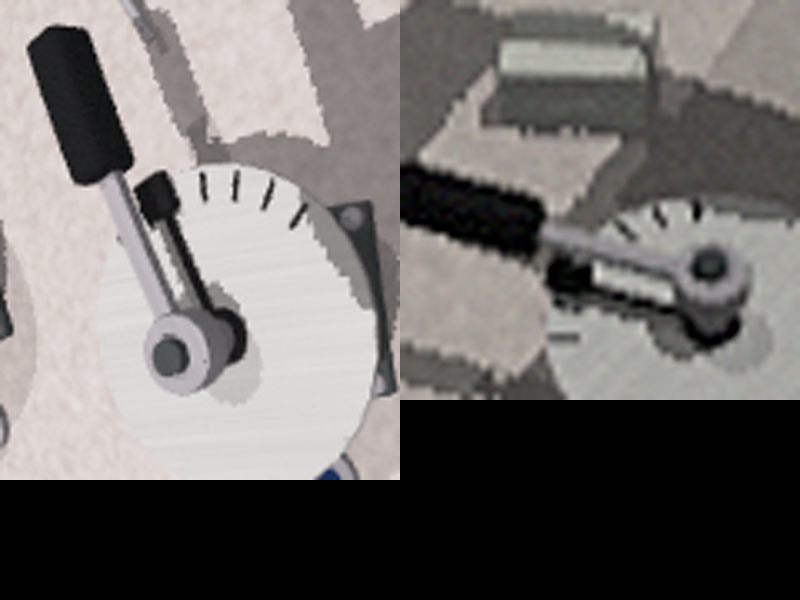

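Both close views show the lever bar and the pointer stem parallel to within about 2°, and the top view puts them within about 1°. Now the handle, at about (610.5, 125).

```bash
python3 -m pendant '{"grip":[0.6,0.6,0.6,0.6,0.6,0.6,0.6,-1,-1,-1,-1,-1],"linear":[[-15.2,32.7,0],[0,0,0],[0,0,20],[0,0,20],[0,0,20],[0,0,10],[0,0,0],[0,0,0],[0,0,0],[0,0,0],[0,0,0],[0,0,0]],"angular":[[0,0,0],[0,0,0],[0,0,0],[0,0,0],[0,0,0],[0,0,0],[0,0,0],[0,0,0],[0,0,0],[0,0,0],[0,0,0],[0,0,0]]}'
python3 -m pendant '{"grip":[-1,-1,-1,-1,-1,-1,-1,-1],"linear":[[0,0,0],[0,0,0],[0,0,0],[0,0,0],[0,0,0],[0,0,0],[0,0,0],[0,0,0]],"angular":[[0,0,0],[0,0,0],[0,0,0],[0,0,0],[0,0,0],[0,0,0],[0,0,0],[0,0,0]]}'
```

```text
t: 8.45
ee_pos: [611.6, 124.3, 197.2]
orientation: [0.163, 3.136, 0.001]
ft_force: [0.7, -0.4, -0.0]
width: 40.4
grasp_force: 0.0
t: 9.12
ee_pos: [611.7, 129.0, 196.4]
orientation: [0.163, 3.136, 0.011]
ft_force: [1.8, 20.2, -4.0]
width: 11.7
grasp_force: 30.0
```

```bash
python3 -m pendant '{"grip":[-1,-1,-1,-1,-1,-1,-1,-1,-1,-1],"linear":[[0,4,0],[5.8,1.5,0],[11.6,3.3,0],[11.6,3.3,0],[11.6,3.3,0],[11.6,3.3,0],[11.6,3.3,0],[11.6,3.3,0],[0,0,0],[0,0,0]],"angular":[[0,0,0],[0,0,0.03],[0,0,0.06],[0,0,0.06],[0,0,0.06],[0,0,0.06],[0,0,0.06],[0,0,0.06],[0,0,0],[0,0,0]]}'; python3 -c "
from h import *
tofly((611,129.5,196))
o=ctrl.get_obs();R=Ro.from_rotvec(o['orientation']).as_matrix();print('tool force',R.T@o['ft_force'])"
```

```text
t: 9.95
ee_pos: [546.5, 170.8, 196.5]
orientation: [0.766, 3.043, 0.006]
ft_force: [7.5, 7.1, -6.7]
width: 11.3
grasp_force: 30.0
t 9.95 tcp [546.459 170.751 196.454] yaw_y 61.73250377451215 z [ 0.004  0.003 -1.   ] shift [-76.379  -5.767   0.602] dist 76.59852602143764 tool-z turn None
tool force [-3.222  9.781  6.712]
```

```bash
python3 -m pendant '{"grip":[-1,-1,-1,-1,-1,-1,-1,-1,-1,-1,-1,-1],"linear":[[11.6,3.6,0],[11.6,3.4,0],[11.6,3.4,0],[11.6,3.4,0],[11.6,3.4,0],[11.6,3.4,0],[11.6,3.4,0],[11.6,3.4,0],[11.6,3.4,0],[11.6,3.4,0],[0,0,0],[0,0,0]],"angular":[[0,0,0.06],[0,0,0.06],[0,0,0.06],[0,0,0.06],[0,0,0.06],[0,0,0.06],[0,0,0.06],[0,0,0.06],[0,0,0.06],[0,0,0.06],[0,0,0],[0,0,0]]}'; python3 -c "
from h import *
tofly((611,129.5,196))
o=ctrl.get_obs();R=Ro.from_rotvec(o['orientation']).as_matrix();print('tool force',R.T@o['ft_force'])"
```

```text
t: 10.95
ee_pos: [488.5, 273.6, 196.5]
orientation: [1.63, 2.681, 0.007]
ft_force: [11.6, 3.2, -8.1]
width: 11.3
grasp_force: 30.0
t 10.95 tcp [488.478 273.561 196.464] yaw_y 27.389601400471015 z [ 0.006  0.002 -1.   ] shift [-184.276   42.51     0.928] dist 189.11752767907748 tool-z turn None
tool force [-2.542 11.73   8.162]
```

```bash
python3 -m pendant '{"grip":[-1,-1,-1,-1,-1,-1,-1,-1,-1,-1,-1,-1],"linear":[[11.6,4,0],[11.6,3.5,0],[11.6,3.5,0],[11.6,3.5,0],[11.6,3.5,0],[11.6,3.5,0],[11.6,3.5,0],[11.6,3.5,0],[11.6,3.5,0],[5.8,1.6,0],[0,0,0],[0,0,0]],"angular":[[0,0,0.06],[0,0,0.06],[0,0,0.06],[0,0,0.06],[0,0,0.06],[0,0,0.06],[0,0,0.06],[0,0,0.06],[0,0,0.06],[0,0,0.03],[0,0,0],[0,0,0]]}'; python3 -m pendant '{"grip":[0.4,0.4,0.4,0.4,0.4,0.4,0.4,0.4,0.4,0.4,0.4,0.4],"linear":[[0,0,0],[0,0,0],[0,0,0],[0,0,0],[0,0,0],[0,0,0],[0,0,0],[0,0,-20],[0,0,-30],[0,0,-30],[0,0,-30],[0,0,-20]],"angular":[[0,0,0],[0,0,0],[0,0,0],[0,0,0],[0,0,0],[0,0,0],[0,0,0],[0,0,0],[0,0,0],[0,0,0],[0,0,0],[0,0,0]]}'; python3 -m pendant '{"grip":[0.4,0.4,0.4],"linear":[[0,0,0],[0,0,0],[0,0,0]],"angular":[[0,0,0],[0,0,0],[0,0,0]]}'
python3 -c "
from h import *
t=ctrl.get_image('top')[:,:,::-1];s=ctrl.get_image('scene')[:,:,::-1]
o=np.zeros((384,800,3),np.uint8);o[:384,:400]=t[:,:400];o[:,400:]=s[:,100:500];cv2.imwrite('pics/end.png',o)"
```

```text
t: 11.95
ee_pos: [495.7, 385.8, 196.4]
orientation: [2.32, 2.115, 0.003]
ft_force: [4.9, -0.2, -1.3]
width: 11.4
grasp_force: 30.0
t: 12.95
ee_pos: [494.7, 386.0, 329.5]
orientation: [2.322, 2.116, 0.005]
ft_force: [0.8, 0.7, -0.2]
width: 61.4
grasp_force: 0.0
t: 13.2
ee_pos: [493.6, 385.1, 325.1]
orientation: [-2.322, -2.116, 0.003]
ft_force: [0.8, -0.1, 0.1]
width: 61.6
grasp_force: 0.0
```

View pics/end.png

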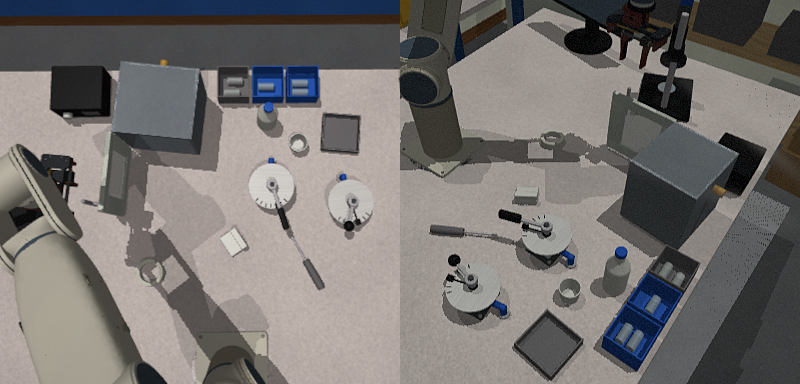

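The door stands about square to the cabinet in the top view, from (110,133) to (105,212). The lever lies along its pointer, the loose things are where they started and the gripper is clear.

```bash
python3 -c "
from workcell import ctrl
print(ctrl.close_job())"
```

```text
the job is handed in; nothing more can be done
None
```

The job is handed in at about 13 s: the purge lever was set within roughly 1–2° of its pointer with the door shut, the door was then opened to about 1.55 rad, and nothing else was seen to move; the system returned no verdict.

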